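# Square a panel sample in the inspection jig and hold the lamp shutter half open

### The job

Push the loose rectangular sandwich-panel sample on the inspection plate square and flush into the corner of the two low fences, its long side along the long left fence, while the lamp shutter is still shut. Then slide the lamp's spring-loaded shutter by its upright black grip to half of its travel, where its pointer meets the middle mark, and finish holding it there against the spring: do not let go, and on the way never open it beyond three quarters. Leave the other things on the bench where they are.

Things in the scene. Friction and masses are not known exactly. Their poses are not given: they have to be found in the camera images.
- fence_corner (a point): Inner corner of the fixed jig's two steel fences, on the plate's top face (10 mm above the bench). x runs along the left fence to the far fence, y points to the left fence, z up. Fences 14 mm high, 12 mm thick. Left fence: inner face y = 0, from x = -155 to 0 mm. Far fence: inner face x = 0, from y = -120 to +12 mm. The free area is at negative x and y
- jig: The jig's aluminium plate, 240 (x) x 270 (y) x 10 mm, fixed on the bench; axes as at fence_corner. Origin on the bench surface, 55 mm (x) and 30 mm (y) short of the fence corner; the plate reaches from x = -130 to +110 mm and from y = -140 to +130 mm
- sample_mid (a point): Centre (half-way up) of the loose sample: a block of sandwich panel with aluminium faces and amber taped edges, 90 (its x) x 64 (its y) x 24 mm, 0.10 to 0.21 kg, flat on the plate a few cm from the fences, turned up to 17 degrees from square. Seated, this point is 45 mm (x) and 32 mm (y) inside the fences and 12 mm above the plate; its top is 10 mm above the fences
- lamp: The white lamp housing, 220 (x) x 76 (y) x 40 mm, fixed on the plate beyond the left fence; origin at the centre of its underside, axes parallel to the jig's, top 50 mm above the bench. Two rails 6 mm high on top flank the shutter. Left of the left rail, three engraved marks 30 mm apart show shut, half (the longer mark) and full travel
- shutter_grip (a point): Centre of the shutter's upright black grip, about 76 mm above the bench: a post 16 x 16 x 40 mm (top 96 mm above the bench) on a flat carriage 44 x 46 x 6 mm (top 20 mm below this point) on the lamp housing. Axes parallel to the jig's. It slides only along x; opening is +x, away from the robot. Nothing else stands near the post. A white pointer on the carriage shows its travel against the marks
- shutter (a joint): Travel of the shutter in m: 0 shut (as it starts), 0.060 fully open, growing as the grip moves along +x. Half travel is 0.030. The spring force rises from about 3 N shut to 7.5 N at half and 12 N fully open; released, it shuts by itself
- offcut_mid (a point): Centre of a smaller square offcut of the same panel, 50 x 50 x 24 mm, on the bench to the right of the jig; not to be moved
- connector_mid (a point): Centre of a black connector with a brass insert, 22 x 36 x 20 mm, standing on the jig's plate beyond the far fence; not to be moved
- tape_roll_mid (a point): Centre of a roll of amber tape lying flat on the bench to the right of the jig, 90 mm across, 25 mm high; not to be moved
- wipe_bottle: White plastic bottle, 56 mm across, 130 mm high, on the bench to the left of the lamp, towards its far end; origin at its foot; not to be moved
- insert_cup: Steel cup, 70 mm across, 45 mm high, on the bench to the left of the lamp; origin at its foot; not to be moved
- driver: Screwdriver with black handle lying on the bench farther to the right of the jig; origin on the bench under it; not to be moved
- wrench: Steel wrench lying on the bench to the left of the jig, nearer the robot; origin on the bench under it; not to be moved
Mind the look-alikes: they are no part of the job. What is shaped like the part that bears sample_mid but blue or purple is not meant.

How it is judged:
By the outcome, as a careful person would: the job done as asked, in the order asked, and still so for the second after the job is handed in, while the arm keeps its last pose, push and grip.
It also fails if it takes over 58 s, if anything falls off the work surface, if the arm or the gripper's body presses on something with over 40 N, if the wrist force passes 120 N, or if a joint passes its speed limit or range.

### The arm

A 7-joint arm with a two-finger parallel gripper is mounted at the origin on the work surface. World frame = base frame: x ahead of the robot, y to its left, z up, the work surface at z = 0. Lengths are in m, angles in degrees, forces in N, time in s.
With the tool pointing down it reaches from about 0.425 to 0.875 m from the base axis. Payload 8.4 kg.
Tool frame: the origin (TCP) lies midway between the tips of the shut fingers; the grasp point (between the pads) lies 19 mm behind it; z points along the fingers, y is the line along which they close (so a half turn about z gives the same grasp; the last joint's range is limited). The gripper opens to 87 mm and grips with 3 to 60 N. Pads are 19 mm wide; open, the fingers measure 117 mm over their backs; the gripper's body (75 mm by 190 mm) begins 51 mm behind the grasp point.
Start: joints at [-78.908, 19.091, 2.286, 83.961, -0.768, 76.965, -3.352], TCP at [0.188, 0.622, 0.223] pointing down, gripper open.
Joint ranges: [-147.57, 147.57], [-21.85, 119.76], [-74.77, 79.35], [14.55, 137.4], [-85.83, 265.84], [4.83, 119.75], [-152.11, 152.11]. Speed limits (degrees/s): [127.2, 127.2, 159.86, 159.86, 180, 180, 180].

### API

Orientations are given as a 3x3 rotation matrix whose columns are the frame's x, y, z axes.
In Python, from bench import r gives the robot as it stands. The module is installed in compiled form; this text tells all that it offers.
- The arm moves only by the tool step_arm, never from a script. Its argument "plan" is a list of rows, each a list of 7 numbers: the turn, a rotation vector about the tool's x, y, z normalised to -1 to 1, where 1 is 90 degrees, then the shift along the tool's x, y, z normalised to -1 to 1, where 1 is 0.3 m, then the finger opening in mm, from 0 to 87. In form: [[rx, ry, rz, x, y, z, gripper], ...]. A call has 1 to 8 rows; each row is the pose to reach, as a shift and turn from the pose commanded when the call began, along the tool's axes at that moment; what a row does not reach only later rows make up. A row lasts 1/10 s, in which the tool goes at most 50 mm and 8.59 degrees, less where a joint would pass 70% of its speed; a pose out of reach is approached as far as the arm can. A call with a number of a shift or a turn outside -1 to 1 is refused whole. A call with a gripper value outside its range is refused whole. The fingers move at their own pace and stop on an object; "newtons" is the grip in N (left out, the last holds). Time passes only in rows, so rows that repeat a pose let the fingers close. It gives the time, the measured TCP pose, the force, the opening and the grip force at its end, in the units of the state.
- r.get_obs(): the state, without advancing time (a new reading comes with each control period).
- r.capture(name): name is "scene" or "side" or "wrist"; returns a dict with "color" (384x512x3 uint8, blue, green, red), "range_z" (384x512 float32, m along the optical axis (not along the pixel's ray), 0 where there is no reading), "camera_matrix" (3x3 intrinsics, pixels), "extrinsics" (4x4, takes a point from camera to world coordinates). Camera axes: x right, y down, z forward; pixel columns grow to the right and rows downward; lengths in m; the calibration is good to about 2 mm. A picture is of the moment at which its call begins.
- r.sign_off(): hands the job in; it is judged then, once.
The state is a dict: "t": time; "joints": joint angles; "qd": joint speeds; "tau": joint torques, N m; "tcp_pos": TCP position; "tcp_rot": TCP orientation; "ft_force": force on the tool from outside, world axes, zero at the start; "ft_torque": the same for the moment, N m; "finger_gap": finger opening in m; "grip_force": force on a finger pad.
Only numpy, scipy, OpenCV 4.12 (cv2) and the standard library are available. Lean on these libraries where they do the work, as an engineer would, in place of code of your own. Each camera call takes 0.05 s, during which the arm holds its last target. There are 200 camera calls.

## Working session

There is one attempt and no reset: what is moved stays moved. The work goes in short steps, Python scripts to look and compute and a tool call to move; the robot and the scene stay as the last step left them, time stands still between calls to the robot, and variables do not carry over. Pictures are saved under pics/ and viewed, at most 10 in all, crops included, and the job is handed in when it is done.

Besides the shell and the picture viewer there is one more tool, called after "Call:" as name(argument=value, ...), one argument or row to a line, values as JSON. step_arm: Moves the arm, as the interface text tells. Scaled input: -1 to 1 covers 0.3 m each way for a shift and 90 degrees each way for a turn. Its arguments: {"type":"object","properties":{"plan":{"type":"array","items":{"type":"array","items":{"type":"number"}}},"newtons":{"type":"number"}},"required":["plan"]}

```bash
mkdir -p pics
python3 - <<'E'
from bench import r
import cv2,numpy as np
o=r.get_obs();print(o)
ims=[]
for n in("scene","side"):
    c=r.capture(n);np.savez(n+".npz",**c);ims.append(c["color"]);print(n,c["camera_matrix"],c["extrinsics"].round(3))
cv2.imwrite("pics/a.png",ims[0]);cv2.imwrite("pics/b.png",ims[1])
E
```

```text
{'t': 0.0, 'joints': array([-78.90625681,  19.13116429,   2.28445745,  84.0123972 ,
        -0.76898966,  76.96260636,  -3.35230457]), 'qd': array([ 0.06838539,  0.01355873, -0.01223988,  0.03799764,  0.0790854 ,
        0.01070234,  0.0484812 ]), 'tau': array([-2.89229793e-04, -6.56348777e+01,  1.33507680e+00, -4.03811181e+01,
       -5.97939757e-02,  4.46207158e-02,  1.67252474e-04]), 'tcp_pos': array([0.1875117 , 0.62188218, 0.22165448]), 'tcp_rot': array([[-9.57424722e-01,  2.88682803e-01, -3.74912136e-04],
       [ 2.88683034e-01,  9.57423484e-01, -1.54206493e-03],
       [-8.62179427e-05, -1.58464186e-03, -9.99998741e-01]]), 'ft_force': array([-0.14386884,  1.18796514,  0.42611528]), 'ft_torque': array([0.00482404, 0.00771351, 0.02595883]), 'grip_force': 0.0, 'finger_gap': 0.08699159623733012}
scene [[410.08914473   0.         260.82414319]
 [  0.         410.08914473 193.51142697]
 [  0.           0.           1.        ]] [[ 1.630e-01  6.940e-01 -7.020e-01  1.225e+00]
 [ 9.870e-01 -1.150e-01  1.150e-01 -1.500e-01]
 [-1.000e-03 -7.110e-01 -7.030e-01  7.900e-01]
 [ 0.000e+00  0.000e+00  0.000e+00  1.000e+00]]
side [[392.11349953   0.         258.95822169]
 [  0.         392.11349953 189.13282178]
 [  0.           0.           1.        ]] [[ 0.962 -0.187  0.199  0.305]
 [-0.273 -0.697  0.663 -0.711]
 [ 0.014 -0.692 -0.722  0.823]
 [ 0.     0.     0.     1.   ]]
```

View pics/a.png

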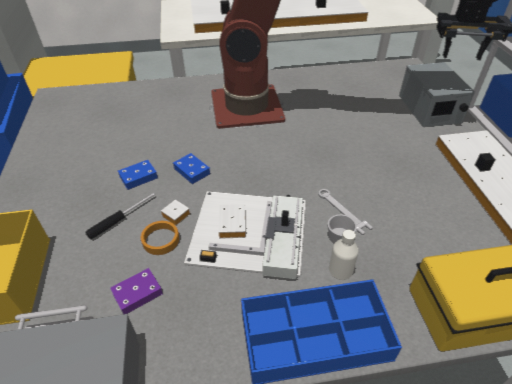

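View pics/b.png

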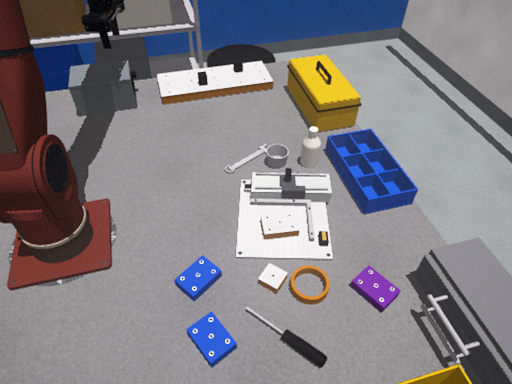

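The scene view shows the jig around (248,232), the sample at (233,220), the grip at (285,216) and the offcut at (175,211). The side view shows the jig around (285,220), the sample at (280,225) and the grip at (288,176).

```bash
cat > h.py <<'E'
import numpy as np,cv2
def load(n): return dict(np.load(n+".npz"))
def ray(c,uv,z):
    "pixels -> world points on plane z"
    K,E=c["camera_matrix"],c["extrinsics"]
    uv=np.atleast_2d(np.array(uv,float)); d=np.c_[uv,np.ones(len(uv))]@np.linalg.inv(K).T@E[:3,:3].T
    o=E[:3,3]; return o+d*((z-o[2])/d[:,2:3])
def cloud(c):
    K,E=c["camera_matrix"],c["extrinsics"];h,w=c["range_z"].shape
    u,v=np.meshgrid(np.arange(w),np.arange(h));d=np.dstack([u,v,np.ones_like(u)])@np.linalg.inv(K).T
    return (d*c["range_z"][...,None])@E[:3,:3].T+E[:3,3]
def proj(c,p):
    K,E=c["camera_matrix"],c["extrinsics"];q=(np.atleast_2d(p)-E[:3,3])@E[:3,:3]@K.T
    return q[:,:2]/q[:,2:]
E
python3 - <<'E'
from h import *
for n in("scene","side"):
    c=load(n);P=cloud(c);z=P[...,2]
    box=(P[...,0]>.4)&(P[...,0]<.9)&(abs(P[...,1])<.35)
    print(n)
    for a,b in((.006,.014),(.030,.038),(.046,.053),(.085,.099)):
        m=(box&(z>a)&(z<b)&(c["range_z"]>0)).astype(np.uint8)
        k,l,s,ce=cv2.connectedComponentsWithStats(m)
        for i in range(1,k):
            if s[i,4]>15:
                p=P[l==i];print(a,s[i],p.mean(0).round(3),cv2.minAreaRect((p[:,:2]*1000).astype(np.float32)))
ims=[]
for n,(x,y) in(("scene",(180,185)),("side",(225,160))):
    ims.append(cv2.resize(load(n)["color"][y:y+105,x:x+132],(528,420),interpolation=cv2.INTER_CUBIC)[:, :399])
E
```

```text
scene
0.006 [318 189  54  45 293] [0.542 0.182 0.008] ((534.9920654296875, 180.16168212890625), (178.62274169921875, 38.630767822265625), 24.34618377685547)
0.006 [ 184  191   89   81 3746] [ 0.563 -0.123  0.01 ] ((552.4072265625, -115.94229125976562), (181.8050994873047, 243.6103973388672), 73.41146087646484)
0.006 [296 200  10  76 263] [0.613 0.048 0.01 ] ((601.9425048828125, 51.55854797363281), (8.483199119567871, 239.14210510253906), 73.23123931884766)
0.006 [162 212  27  12  54] [ 0.498 -0.249  0.01 ] ((498.2469482421875, -253.74725341796875), (66.71697235107422, 33.6959114074707), 88.18302154541016)
0.006 [144 225  31  15  66] [ 0.529 -0.297  0.01 ] ((535.0504760742188, -294.9134216308594), (32.35243225097656, 72.96260070800781), 8.601578712463379)
0.006 [331 225  18   6  52] [0.596 0.151 0.01 ] ((596.985595703125, 150.38623046875), (41.754371643066406, 14.16390609741211), 78.07278442382812)
0.006 [143 236  36  18  85] [ 0.592 -0.282  0.01 ] ((587.1295166015625, -284.93328857421875), (33.695655822753906, 85.59032440185547), 12.342906951904297)
0.006 [329 268  24  12  52] [0.734
[... 13974 characters left out ...]
] ((822.2890625, -122.09830474853516), (43.68215560913086, 4.040613174438477), 0.5842651724815369)
0.085 [306  93  46  20 198] [0.824 0.262 0.092] ((815.3272705078125, 267.6225891113281), (79.47127532958984, 157.4256591796875), 48.786460876464844)
0.085 [304 137  16  10  97] [0.707 0.105 0.091] ((709.2356567382812, 106.94255065917969), (31.973913192749023, 44.75852966308594), 70.03317260742188)
0.085 [285 169   6   7  37] [0.599 0.002 0.093] ((598.76416015625, 2.9929909706115723), (12.957436561584473, 13.988008499145508), 71.0621566772461)
0.085 [423 252  11  12  63] [ 0.81  -0.342  0.095] ((811.4225463867188, -341.73675537109375), (21.21828269958496, 15.786502838134766), 13.421921730041504)
```

Call:
step_arm(
  plan=[
    [0,0,0.5,-0.967,-0.567,-0.1,87],
    [0,0,0.5,-0.967,-0.567,-0.1,87],
    [0,0,0.5,-0.967,-0.567,-0.1,87],
    [0,0,0.5,-0.967,-0.567,-0.1,87],
    [0,0,0.5,-0.967,-0.567,-0.1,87],
    [0,0,0.5,-0.967,-0.567,-0.1,87],
    [0,0,0.5,-0.967,-0.567,-0.1,87],
    [0,0,0.5,-0.967,-0.567,-0.1,87],
  ],
)

```text
t: 0.9
tcp_pos: [0.4209, 0.3703, 0.2532]
tcp_rot: [[-0.465, 0.885, 0.002], [0.885, 0.465, -0.001], [-0.002, 0.001, -1.0]]
ft_force: [0.1, 0.6, 0.0]
finger_gap: 0.0871
grip_force: 0.0
```

Call:
step_arm(
  plan=[
    [0,0,0.49,-1,-0.25,0,87],
    [0,0,0.49,-1,-0.25,0,87],
    [0,0,0.49,-1,-0.25,0,87],
    [0,0,0.49,-1,-0.25,0,87],
    [0,0,0.49,-1,-0.25,0,87],
    [0,0,0.49,-1,-0.25,0,87],
    [0,0,0.49,-1,-0.25,0,87],
  ],
)

```text
t: 1.6
tcp_pos: [0.4929, 0.0698, 0.2528]
tcp_rot: [[0.282, 0.96, 0.001], [0.96, -0.282, -0.001], [-0.001, 0.001, -1.0]]
ft_force: [0.3, 0.5, 0.2]
finger_gap: 0.087
grip_force: 0.0
```

Run:
```python
from bench import r
import cv2,numpy as np
o=r.get_obs();print(o["joints"],o["tcp_pos"],o["tcp_rot"],o["ft_force"])
c=r.capture("wrist");np.savez("w1.npz",**c);print(c["extrinsics"].round(3),c["camera_matrix"])
cv2.imwrite("pics/w1.png",c["color"])
```

```text
[-47.44164111  -1.12726708  34.1833722  103.46803124   0.70405522
  77.4395515  -29.77189232] [0.4928589  0.06980876 0.25278291] [[ 2.81599002e-01  9.59531955e-01  6.55687726e-04]
 [ 9.59531995e-01 -2.81598460e-01 -8.11686182e-04]
 [-5.94198175e-04  8.57723371e-04 -9.99999456e-01]] [0.34940064 0.50177485 0.19190574]
[[ 0.959 -0.273 -0.072  0.514]
 [-0.282 -0.926 -0.251  0.138]
 [ 0.002  0.262 -0.965  0.415]
 [ 0.     0.     0.     1.   ]] [[266.27035834   0.         257.79316839]
 [  0.         266.27035834 194.28475729]
 [  0.           0.           1.        ]]
```

View pics/w1.png

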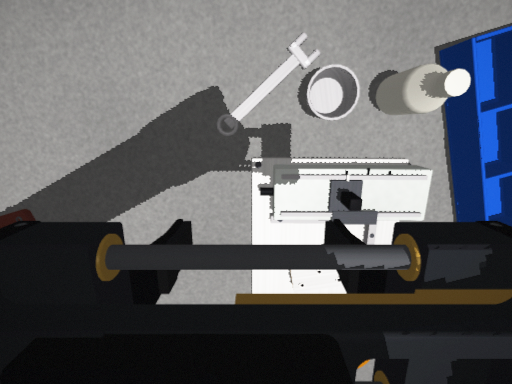

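The wrist camera sees the +y side of the gripper: lamp at (350,190), grip at (350,200), cup at (332,92). The fingers hide the sample, so I move toward −y.

Call:
step_arm(
  plan=[
    [0,0,0,-0.97,0.39,-0.1,87],
    [0,0,0,-0.97,0.39,-0.1,87],
    [0,0,0,-0.97,0.39,-0.1,87],
    [0,0,0,-0.97,0.39,-0.1,60],
    [0,0,0,-0.97,0.39,-0.1,50],
    [0,0,0,-0.97,0.39,-0.1,50],
    [0,0,0,-0.97,0.39,-0.1,50],
    [0,0,0,-0.97,0.39,-0.1,50],
  ],
)

```text
t: 2.45
tcp_pos: [0.525, -0.2374, 0.2822]
tcp_rot: [[0.276, 0.961, -0.001], [0.961, -0.276, -0.001], [-0.002, -0.001, -1.0]]
ft_force: [0.1, 1.0, -0.5]
finger_gap: 0.0556
grip_force: 0.0
```

Run:
```python
from bench import r
import cv2,numpy as np
o=r.get_obs();print(o["joints"],o["tcp_pos"],o["ft_force"],o["finger_gap"])
c=r.capture("wrist");np.savez("w2.npz",**c)
cv2.imwrite("pics/w2.png",cv2.resize(c["color"],(768,576)))
```

```text
[-24.74283498  11.78557982  52.58175848  91.29015034  -9.34041784
  81.61263696  12.59649515] [ 0.52502632 -0.23741654  0.28219829] [ 0.07966195  0.97131851 -0.5367257 ] 0.05558803766848729
```

View pics/w2.png

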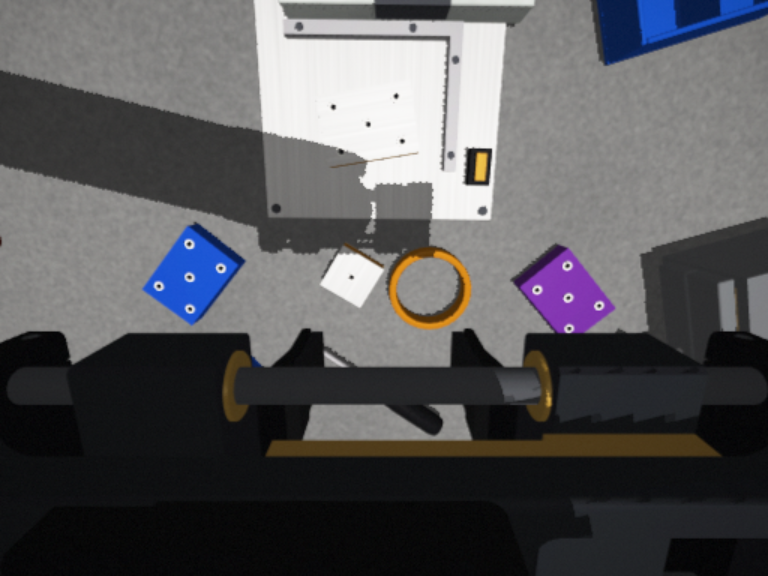

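The wrist view (768-px scale) shows the L fence with its left arm at (285–460, 28) and its far arm at (452, 30–170). The sample is centred near (368,124), the offcut is at (352,276), the tape at (430,287), and the connector at (480,166).

```bash
cat > m.py <<'E'
from h import *
def measure(c):
    "jig yaw + fence corner from fence-top points, sample rect, in world mm"
    P=cloud(c)*1000; z=P[...,2]; ok=c["range_z"]>0
    out={}
    near=ok&(abs(P[...,0]-600)<220)&(abs(P[...,1]+80)<180)
    F=P[near&(z>21)&(z<27)][:,:2]
    m=(near&(z>30)&(z<38)).astype(np.uint8)
    k,l,s,_=cv2.connectedComponentsWithStats(m); i=1+np.argmax(s[1:,4])
    S=P[l==i]; out["sample"]=(cv2.minAreaRect(S[:,:2].astype(np.float32)),np.median(S[:,2]).round(1),len(S))
    return out,F,P
E
python3 - <<'E'
from m import *
c=load("w2"); out,F,P=measure(c); print(out)
best=None
a0=np.radians(-16.7)
X=lambda a:np.array([np.cos(a),np.sin(a)]);Y=lambda a:np.array([-np.sin(a),np.cos(a)])
fx,fy=F@X(a0),F@Y(a0)
print(len(F)); 
for n,v in(("x",fx),("y",fy)):
    h,e=np.histogram(v,bins=np.arange(v.min(),v.max()+4,4));print(n,[(int(e[i]),int(h[i])) for i in range(len(h)) if h[i]>4])
E
```

```text
{'sample': (((542.7352905273438, -111.84236907958984), (64.65354919433594, 90.55570983886719), 82.90538787841797), np.float64(34.2), 3052)}
3436
x [(472, 28), (476, 34), (480, 36), (484, 34), (488, 37), (492, 35), (496, 36), (500, 50), (504, 54), (508, 78), (512, 88), (516, 86), (520, 114), (524, 95), (528, 110), (532, 83), (536, 85), (540, 72), (544, 83), (548, 63), (552, 70), (556, 51), (560, 56), (564, 33), (568, 34), (572, 23), (576, 36), (580, 40), (584, 50), (588, 47), (592, 52), (596, 44), (600, 48), (604, 41), (608, 44), (612, 43), (616, 44), (620, 44), (624, 142), (628, 286), (632, 291), (636, 222), (640, 6), (644, 5), (648, 27), (652, 63), (656, 34), (660, 21), (664, 20), (668, 54), (672, 22), (684, 5), (772, 31), (776, 28), (780, 33), (784, 13)]
y [(-118, 20), (-114, 42), (-110, 56), (-106, 96), (-102, 77), (-98, 100), (-94, 96), (-90, 79), (-86, 83), (-82, 103), (-78, 76), (-74, 24), (-6, 34), (-2, 18), (1, 16), (5, 31), (9, 50), (13, 49), (17, 50), (21, 46), (25, 52), (29, 27), (33, 26), (37, 24), (41, 24), (45, 24), (49, 26), (53, 27), (57, 26), (61, 27), (65, 24), (69, 24), (73, 24), (77, 27), (81, 28), (85, 27), (89, 26), (93, 24), (97, 25), (101, 29), (105, 32), (109, 42), (113, 38), (117, 37), (121, 38), (125, 344), (129, 402), (133, 398), (137, 193), (141, 194), (145, 11), (149, 9), (153, 8)]
```

Run:
```python
from m import *
c=load("w2"); out,F,P=measure(c)
X=lambda a:np.array([np.cos(a),np.sin(a)]);Y=lambda a:np.array([-np.sin(a),np.cos(a)])
a=np.radians(-16.7)
for it in range(3):
    fx,fy=F@X(a),F@Y(a)
    yl=131.5 if it==0 else L.mean(); 
    L0=(abs(fy-131)<8.5)&(fx>475)&(fx<620); R0=(abs(fx-631.5)<8.5)&(fy>5)&(fy<115)
    p=np.polyfit(fx[L0],fy[L0],1);q=np.polyfit(fy[R0],fx[R0],1)
    L=fy[L0];a+= (np.arctan(p[0])-np.arctan(q[0]))/2
    print(np.degrees(a),p[0]*57.3,-q[0]*57.3, np.percentile(fy[L0],[2,50,98]),np.percentile(fx[R0],[2,50,98]),L0.sum(),R0.sum())
cy=np.median(fy[L0])-6;cx=np.median(fx[R0])-6
corner=cx*X(a)+cy*Y(a);yaw=np.degrees(a);print("corner",corner,"yaw",yaw)
np.savez("jig.npz",corner=corner,yaw=yaw)
def J(p): d=np.array(p)[:2]-corner;return d@X(a),d@Y(a)
print("sample",J(out["sample"][0][0]),out["sample"][0][2]-90-yaw)
print("box", [tuple(np.round(J(p),1)) for p in cv2.boxPoints(out["sample"][0])])
# black dots in sample by rays
g=cv2.cvtColor(c["color"],cv2.COLOR_BGR2GRAY)
for n in("scene","side"):
    d=load(n);Q=cloud(d)*1000;m=(abs(Q[...,2]-92)<6)&(abs(Q[...,0]-600)<30)&(abs(Q[...,1]-5)<30);
    t=Q[m];hi=t[t[:,2]>93];print(n,"grip",J(hi.mean(0)),hi.mean(0),len(hi), "range",[ (np.percentile([J(p)[k] for p in hi],[2,98])).round(1) for k in(0,1)],np.percentile(t[:,2],99))
tp=r=load("w1");Q=cloud(tp)*1000;m=(Q[...,2]>88)&(Q[...,2]<100)&(abs(Q[...,0]-600)<25)&(abs(Q[...,1]-5)<25);t=Q[m];print("w1 grip",J(t.mean(0)),len(t),[np.percentile([J(p)[k] for p in t],[2,98]).round(1) for k in(0,1)],np.median(t[:,2]))
```

```text
-16.75558569142867 -0.05824755750315806 -0.05293204951293373 [127.36550888 133.01432366 139.14032916] [627.822931   633.59750906 639.55843944] 1098 679
-16.765774364440716 0.02111616190800403 -0.04149501525353784 [127.8900706  133.34789973 139.33936118] [627.78364435 633.60885992 639.5202309 ] 1064 672
-16.786234646054638 -0.009478961051813348 -0.03144461968469613 [127.97867847 133.37677368 139.31462085] [627.77390141 633.59615942 639.51255247] 1052 672
corner [637.64024347 -59.30178491] yaw -16.786234646054638
sample (np.float64(-75.68713460114242), np.float64(-77.71049308279153)) 9.691622524472606
box [(np.float64(-114.9), np.float64(-117.2)), (np.float64(-25.6), np.float64(-102.0)), (np.float64(-36.5), np.float64(-38.2)), (np.float64(-125.8), np.float64(-53.5))]
scene grip (np.float64(-52.22957827189162), np.float64(53.26854141492001)) [603.02027467   6.78092169  95.64101309] 38 range [array([-60.1, -45. ]), array([45.7, 60.9])] 97.6519962048322
side grip (np.float64(-55.21657765753856), np.float64(49.29625959692882)) [599.01335248   3.84055391  95.72623872] 19 range [array([-62.2, -48.6]), array([42.4, 55. ])] 97.0071858992755
w1 grip (np.float64(-53.751299268279766), np.float64(55.24435447850583)) 188 [array([-60.6, -45.4]), array([47. , 62.2])] 96.19367705771583
```

Call:
step_arm(
  plan=[
    [0,0,0.009,0.194,-0.05,0,50],
    [0,0,0.009,0.194,-0.05,0.2,50],
    [0,0,0.009,0.194,-0.05,0.4,50],
    [0,0,0.009,0.194,-0.05,0.55,50],
    [0,0,0.009,0.194,-0.05,0.7,50],
    [0,0,0.009,0.194,-0.05,0.8,50],
    [0,0,0.009,0.194,-0.05,0.8,50],
  ],
)

```text
t: 3.2
tcp_pos: [0.523, -0.1716, 0.0376]
tcp_rot: [[0.284, 0.959, -0.009], [0.959, -0.284, 0.002], [-0.001, -0.01, -1.0]]
ft_force: [-0.6, -0.1, -0.3]
finger_gap: 0.05
grip_force: 0.0
```

```bash
cat > s.py <<'E'
from bench import r
import numpy as np
j=np.load("jig.npz");a=np.radians(float(j["yaw"]));X=np.array([np.cos(a),np.sin(a)]);Y=np.array([-np.sin(a),np.cos(a)])
o=r.get_obs();d=o["tcp_pos"][:2]*1000-j["corner"];t=o["tcp_rot"]
print("t",o["t"],"jig xy",(d@X).round(1),(d@Y).round(1),"z",(o["tcp_pos"][2]*1000).round(1),"yaw err",round(np.degrees(np.arctan2(t[1,1],t[0,1])-a),2),"tilt",t[:,2].round(4),"F jig",(o["ft_force"][:2]@X).round(1),(o["ft_force"][:2]@Y).round(1),o["ft_force"][2].round(1),"gap",o["finger_gap"].round(4),"j",o["joints"].round(0))
E
python3 s.py
```

```text
Traceback (most recent call last):
  File "s.py", line 5, in <module>
    print("t",o["t"],"jig xy",(d@X).round(1),(d@Y).round(1),"z",(o["tcp_pos"][2]*1000).round(1),"yaw err",round(np.degrees(np.arctan2(t[1,1],t[0,1])-a),2),"tilt",t[:,2].round(4),"F jig",(o["ft_force"][:2]@X).round(1),(o["ft_force"][:2]@Y).round(1),o["ft_force"][2].round(1),"gap",o["finger_gap"].round(4),"j",o["joints"].round(0))
                                                                                                                                                                                                                                                                                        ^^^^^^^^^^^^^^^^^^^^^
AttributeError: 'float' object has no attribute 'round'
```

Call:
step_arm(
  plan=[
    [0,0,0,0,0,0,50],
    [0,0,0,0,0,0,50],
  ],
)

```text
t: 3.4
tcp_pos: [0.5283, -0.1753, 0.0449]
tcp_rot: [[0.286, 0.958, 0.003], [0.958, -0.286, 0.0], [0.001, 0.003, -1.0]]
ft_force: [0.7, 0.0, 0.1]
finger_gap: 0.0499
grip_force: 0.0
```

```bash
sed -i 's/o\["finger_gap"\].round(4)/round(o["finger_gap"],4)/' s.py; python3 s.py
```

```text
t 3.4 jig xy -71.2 -142.7 z 44.9 yaw err 0.17 tilt [ 3.2e-03  1.0e-04 -1.0e+00] F jig 0.7 0.2 0.1 gap 0.0499 j [-24.  23.  46. 110. -20.  55.  14.]
```

Call:
step_arm(
  plan=[
    [0,0,0,0,0,0.045,50],
    [0,0,0,0,0,0.085,50],
    [0,0,0,0.03,0,0.087,50],
    [0,0,0,0.055,0,0.087,50],
    [0,0,0,0.08,0,0.087,50],
    [0,0,0,0.105,0,0.087,50],
    [0,0,0,0.13,0,0.087,50],
    [0,0,0,0.13,0,0.087,50],
  ],
)

```text
t: 4.2
tcp_pos: [0.5384, -0.137, 0.0166]
tcp_rot: [[0.285, 0.958, 0.0], [0.958, -0.285, 0.0], [0.001, 0.0, -1.0]]
ft_force: [0.3, -0.1, 0.1]
finger_gap: 0.0498
grip_force: 0.0
```

```bash
python3 s.py
```

```text
t 4.2 jig xy -72.6 -103.1 z 16.6 yaw err 0.2 tilt [ 5.e-04  4.e-04 -1.e+00] F jig 0.3 -0.0 0.1 gap 0.0498 j [-27.  25.  44. 111. -22.  52.  12.]
```

Call:
step_arm(
  plan=[
    [0,0,0,0.02,0,0,50],
    [0,0,0,0.04,0,0,50],
    [0,0,0,0.06,0,0,50],
    [0,0,0,0.075,0,0,50],
    [0,0,0,0.085,0,0,50],
    [0,0,0,0.092,0,0,50],
    [0,0,0,0.092,0,0,50],
  ],
)

```text
t: 4.9
tcp_pos: [0.5457, -0.1117, 0.0164]
tcp_rot: [[0.287, 0.958, -0.0], [0.958, -0.287, 0.0], [0.0, -0.0, -1.0]]
ft_force: [-0.1, -0.3, -1.3]
finger_gap: 0.05
grip_force: 0.0
```

```bash
python3 s.py
python3 - <<'E'
from m import *
from bench import r
j=np.load("jig.npz");a=np.radians(float(j["yaw"]));X=np.array([np.cos(a),np.sin(a)]);Y=np.array([-np.sin(a),np.cos(a)])
for n in("wrist","side","scene"):
    c=r.capture(n);np.savez(n+"3.npz",**c)
    try:
        S,h,k=measure(c)[0]["sample"];d=np.array(S[0])-j["corner"];print(n,(d@X).round(1),(d@Y).round(1),S[1],S[2]-90-float(j["yaw"]),h,k)
    except Exception as e:print(n,e)
E
```

```text
t 4.9 jig xy -72.9 -76.8 z 16.4 yaw err 0.12 tilt [-1.e-04  2.e-04 -1.e+00] F jig -0.0 -0.3 -1.3 gap 0.05 j [-29.  25.  44. 111. -22.  52.   9.]
wrist -70.5 -38.8 (75.27986145019531, 91.2889404296875) 0.19394948980463766 34.2 19229
side -73.3 -62.8 (15.382911682128906, 49.88428497314453) -2.3302814672266123 32.3 76
scene -72.1 -33.6 (63.013519287109375, 93.75955963134766) -0.8461887548242686 34.5 595
```

Call:
step_arm(
  plan=[
    [0,0,0,0.005,0,0,50],
    [0,0,0,0.01,0,0,50],
    [0,0,0,0.012,0,0,50],
    [0,0,0,0.012,0,0,50],
  ],
)

```text
t: 5.45
tcp_pos: [0.5465, -0.109, 0.0165]
tcp_rot: [[0.287, 0.958, -0.0], [0.958, -0.287, -0.0], [-0.0, -0.0, -1.0]]
ft_force: [-0.3, -0.7, -1.8]
finger_gap: 0.0505
grip_force: 0.9
```

```bash
python3 s.py
```

```text
t 5.45 jig xy -72.9 -73.9 z 16.5 yaw err 0.09 tilt [-2.e-04 -4.e-04 -1.e+00] F jig -0.1 -0.7 -1.8 gap 0.0505 j [-29.  25.  44. 111. -22.  52.   8.]
```

Call:
step_arm(
  plan=[
    [0,0,0,0.006,0,0,50],
    [0,0,0,0.012,0,0,50],
    [0,0,0,0.012,0,0,50],
  ],
)

```text
t: 5.75
tcp_pos: [0.5465, -0.1088, 0.0165]
tcp_rot: [[0.289, 0.957, -0.001], [0.957, -0.289, -0.004], [-0.004, 0.0, -1.0]]
ft_force: [-4.2, -11.4, 2.0]
finger_gap: 0.05
grip_force: 6.1
```

```bash
python3 s.py
```

```text
t 5.75 jig xy -72.9 -73.8 z 16.5 yaw err -0.03 tilt [-0.0012 -0.004  -1.    ] F jig -0.7 -12.2 2.0 gap 0.05 j [-30.  25.  44. 111. -22.  52.   8.]
```

Call:
step_arm(
  plan=[
    [0,0,0,-0.04,0,0,50],
    [0,0,0,-0.083,0,0,30],
    [0,0,0,-0.083,-0.1,0,10],
    [0,0,0,-0.083,-0.2,0,0],
    [0,0,0,-0.083,-0.257,0,0],
    [0,0,0,0,-0.257,0,0],
    [0,0,0,0.127,-0.257,0,0],
    [0,0,0,0.127,-0.257,0,0],
  ],
  newtons=30,
)

```text
t: 6.55
tcp_pos: [0.4862, -0.0421, 0.0167]
tcp_rot: [[0.282, 0.959, 0.001], [0.959, -0.282, 0.002], [0.002, 0.001, -1.0]]
ft_force: [0.0, 0.2, 0.2]
finger_gap: 0.0041
grip_force: 0.0
```

Call:
step_arm(
  plan=[
    [0,0,0,0,0,0,0],
    [0,0,0,0,0,0,0],
  ],
)

```text
t: 6.75
tcp_pos: [0.4844, -0.0476, 0.0165]
tcp_rot: [[0.288, 0.958, -0.0], [0.958, -0.288, -0.0], [-0.0, -0.0, -1.0]]
ft_force: [0.9, 0.4, 0.2]
finger_gap: 0.0005
grip_force: 0.0
```

```bash
python3 s.py
python3 - <<'E'
from m import *
from bench import r
j=np.load("jig.npz");a=np.radians(float(j["yaw"]));X=np.array([np.cos(a),np.sin(a)]);Y=np.array([-np.sin(a),np.cos(a)])
for n in("scene",):
    c=r.capture(n)
    S,h,k=measure(c)[0]["sample"];d=np.array(S[0])-j["corner"];print(n,(d@X).round(1),(d@Y).round(1),S[1],S[2]-90-float(j["yaw"]),h,k)
E
```

```text
t 6.75 jig xy -150.0 -33.1 z 16.5 yaw err 0.04 tilt [-2.e-04 -2.e-04 -1.e+00] F jig 0.7 0.6 0.2 gap 0.0005 j [-40.  17.  46. 120. -16.  49.  -2.]
scene -70.0 -31.8 (64.56243896484375, 90.77934265136719) -0.7976429174219248 34.5 723
```

Call:
step_arm(
  plan=[
    [0,0,0,0,0.03,0,0],
    [0,0,0,0,0.055,0,0],
    [0,0,0,0,0.08,0,0],
    [0,0,0,0,0.1,0,0],
    [0,0,0,0,0.12,0,0],
    [0,0,0,0,0.127,0,0],
    [0,0,0,0,0.127,0,0],
  ],
)

```text
t: 7.5
tcp_pos: [0.5215, -0.0578, 0.0164]
tcp_rot: [[0.287, 0.958, 0.0], [0.958, -0.287, -0.0], [-0.0, 0.0, -1.0]]
ft_force: [0.2, 1.0, 0.4]
finger_gap: 0.0006
grip_force: 0.0
```

```bash
python3 s.py
```

```text
t 7.5 jig xy -111.6 -32.1 z 16.4 yaw err 0.09 tilt [ 1.e-04 -4.e-04 -1.e+00] F jig -0.1 1.0 0.4 gap 0.0006 j [-36.  21.  44. 115. -19.  51.   2.]
```

Call:
step_arm(
  plan=[
    [0,0,0,0,0.01,0,0],
    [0,0,0,0,0.02,0,0],
    [0,0,0,0,0.027,0,0],
    [0,0,0,0,0.033,0,0],
    [0,0,0,0,0.033,0,0],
  ],
)

```text
t: 8.0
tcp_pos: [0.5311, -0.0604, 0.0166]
tcp_rot: [[0.287, 0.958, 0.0], [0.958, -0.287, -0.0], [-0.0, 0.0, -1.0]]
ft_force: [-1.4, -1.0, -0.5]
finger_gap: 0.0005
grip_force: 0.0
```

```bash
python3 s.py
```

```text
t 8.0 jig xy -101.7 -31.8 z 16.6 yaw err 0.1 tilt [ 4.e-04 -1.e-04 -1.e+00] F jig -1.1 -1.4 -0.5 gap 0.0005 j [-35.  22.  44. 114. -20.  51.   2.]
```

Call:
step_arm(
  plan=[
    [0,0,0,0,0.007,0,0],
    [0,0,0,0,0.013,0,0],
    [0,0,0,0,0.017,0,0],
    [0,0,0,0,0.017,0,0],
  ],
)

```text
t: 8.4
tcp_pos: [0.5331, -0.061, 0.0159]
tcp_rot: [[0.287, 0.958, -0.005], [0.958, -0.287, 0.002], [0.0, -0.006, -1.0]]
ft_force: [-11.8, 3.4, 7.4]
finger_gap: 0.0003
grip_force: 5.7
```

```bash
python3 s.py
```

```text
t 8.4 jig xy -99.6 -31.8 z 15.9 yaw err 0.11 tilt [-0.0054  0.0018 -1.    ] F jig -12.3 -0.1 7.4 gap 0.0003 j [-35.  23.  44. 113. -20.  52.   3.]
```

Call:
step_arm(
  plan=[
    [0,0,0,0,-0.05,0,0],
    [0,0,0,0,-0.13,0,0],
    [0,0,0,-0.12,-0.13,0,0],
    [0,0,0,-0.21,-0.13,0,20],
    [0,0,0,-0.23,0,0,40],
    [0,0,0,-0.23,0.13,0,50],
    [0,0,0,-0.23,0.172,0,50],
    [0,0,0,-0.22,0.172,0,50],
  ],
)

```text
t: 9.2
tcp_pos: [0.5677, -0.1412, 0.0165]
tcp_rot: [[0.288, 0.958, 0.001], [0.958, -0.288, -0.002], [-0.001, 0.001, -1.0]]
ft_force: [-0.5, 0.2, -0.3]
finger_gap: 0.0325
grip_force: 0.0
```

Call:
step_arm(
  plan=[
    [0,0,0,0.02,0,0,50],
    [0,0,0,0.045,0,0,50],
    [0,0,0,0.06,0,0,50],
    [0,0,0,0.07,0,0,50],
    [0,0,0,0.075,0,0,50],
    [0,0,0,0.08,0,0,50],
    [0,0,0,0.08,0,0,50],
  ],
)

```text
t: 9.9
tcp_pos: [0.5729, -0.117, 0.0165]
tcp_rot: [[0.287, 0.958, -0.0], [0.958, -0.287, -0.0], [-0.0, 0.0, -1.0]]
ft_force: [0.5, -1.5, -0.2]
finger_gap: 0.0502
grip_force: 0.0
```

```bash
python3 s.py
```

```text
t 9.9 jig xy -45.3 -74.0 z 16.5 yaw err 0.09 tilt [-0.e+00 -2.e-04 -1.e+00] F jig 0.9 -1.3 -0.2 gap 0.0502 j [-27.  28.  43. 107. -24.  54.  10.]
```

Call:
step_arm(
  plan=[
    [0,0,0,0.006,0,0,50],
    [0,0,0,0.012,0,0,50],
    [0,0,0,0.015,0,0,50],
    [0,0,0,0.015,0,0,50],
  ],
)

```text
t: 10.3
tcp_pos: [0.5729, -0.1168, 0.0165]
tcp_rot: [[0.29, 0.957, -0.001], [0.957, -0.29, -0.004], [-0.005, 0.0, -1.0]]
ft_force: [-4.7, -11.6, 1.5]
finger_gap: 0.0499
grip_force: 5.9
```

```bash
python3 s.py
```

```text
t 10.3 jig xy -45.4 -73.7 z 16.5 yaw err -0.07 tilt [-0.0013 -0.0044 -1.    ] F jig -1.1 -12.4 1.5 gap 0.0499 j [-28.  28.  43. 107. -23.  54.   9.]
```

Call:
step_arm(
  plan=[
    [0,0,0,-0.04,0,0,50],
    [0,0,0,-0.1,0,0,50],
    [0,0,0,-0.17,0,-0.15,50],
    [0,0,0,-0.25,0,-0.3,50],
    [0,0,0,-0.33,0,-0.45,50],
    [0,0,0,-0.33,0,-0.6,50],
    [0,0,0,-0.33,0,-0.6,50],
    [0,0,0,-0.33,0,-0.6,50],
  ],
)

```text
t: 11.1
tcp_pos: [0.5463, -0.2077, 0.1975]
tcp_rot: [[0.287, 0.958, 0.003], [0.958, -0.287, 0.001], [0.001, 0.002, -1.0]]
ft_force: [-1.1, 0.6, -0.9]
finger_gap: 0.0501
grip_force: 0.0
```

```bash
python3 s.py
python3 - <<'E'
from m import *
from bench import r
j=np.load("jig.npz");a=np.radians(float(j["yaw"]));X=np.array([np.cos(a),np.sin(a)]);Y=np.array([-np.sin(a),np.cos(a)])
c=r.capture("wrist");np.savez("w4.npz",**c)
for c in(c,r.capture("scene"),r.capture("side")):
    S,h,k=measure(c)[0]["sample"];d=np.array(S[0])-j["corner"];print((d@X).round(1),(d@Y).round(1),S[1],S[2]-90-float(j["yaw"]),h,k)
cv2.imwrite("pics/w4.png",cv2.resize(load("w4")["color"][:220],(768,330)))
E
```

```text
t 11.1 jig xy -44.6 -168.4 z 197.5 yaw err 0.09 tilt [ 2.6e-03  7.0e-04 -1.0e+00] F jig -1.2 0.3 -0.9 gap 0.0501 j [-26.  16.  51.  97. -13.  73.  12.]
-44.9 -30.8 (64.5143051147461, 90.52984619140625) -0.08039590814458109 34.2 5147
-45.7 -31.9 (64.2160415649414, 94.21875762939453) 0.21380117437495016 34.3 790
-47.2 -33.0 (68.26190185546875, 90.14619445800781) 0.19397237798823141 32.8 568
```

View pics/w4.png

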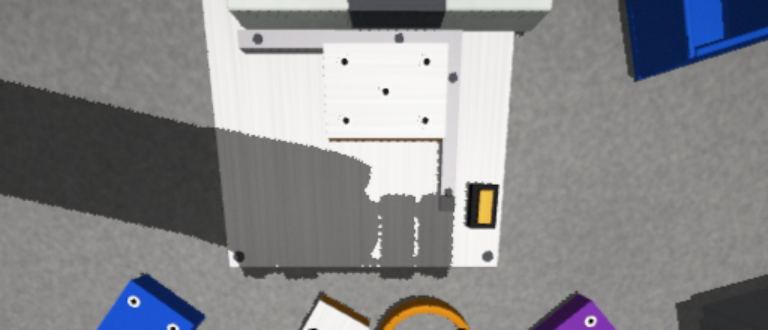

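The picture shows the sample seated: its left edge is against the left fence (y≈43) and its right edge against the far fence (x≈447). Connector (482,205), offcut and tape are undisturbed. Next I look at the shutter.

Call:
step_arm(
  plan=[
    [0,0,0,0.12,-0.03,0,50],
    [0,0,0,0.25,-0.03,0,50],
    [0,0,0,0.333,-0.03,0,50],
    [0,0,0,0.333,-0.03,0,50],
    [0,0,0,0.333,-0.03,0,50],
  ],
)

```text
t: 11.75
tcp_pos: [0.5654, -0.1085, 0.1953]
tcp_rot: [[0.286, 0.958, -0.002], [0.958, -0.286, -0.001], [-0.001, -0.002, -1.0]]
ft_force: [-0.5, -0.3, 0.3]
finger_gap: 0.0499
grip_force: 0.0
```

```bash
python3 s.py
python3 - <<'E'
from m import *
from bench import r
j=np.load("jig.npz");a=np.radians(float(j["yaw"]));X=np.array([np.cos(a),np.sin(a)]);Y=np.array([-np.sin(a),np.cos(a)])
c=r.capture("wrist");np.savez("w5.npz",**c)
Q=cloud(c)*1000;u=(Q[...,:2]-j["corner"])@X;v=(Q[...,:2]-j["corner"])@Y;z=Q[...,2]
for lo,hi in((91,100),(53,59)):
    m=(abs(z-(lo+hi)/2)<(hi-lo)/2)&(abs(u+53)<60)&(abs(v-53)<35)
    print(lo,m.sum(),np.percentile(u[m],[1,50,99]).round(1),np.percentile(v[m],[1,50,99]).round(1),np.median(z[m]))
p=proj(c,[.595,.01,.06])[0].astype(int);print(p)
x0=max(0,p[0]-96);y0=max(0,p[1]-72)
cv2.imwrite("pics/w5.png",cv2.resize(c["color"][y0:y0+144,x0:x0+192],(768,576),interpolation=cv2.INTER_CUBIC));print(x0,y0)
E
```

```text
t 11.75 jig xy -54.9 -68.0 z 195.3 yaw err 0.19 tilt [-2.2e-03 -6.0e-04 -1.0e+00] F jig -0.4 -0.4 0.3 gap 0.0499 j [-35.  15.  49.  99. -12.  72.   0.]
91 349 [-59.7 -52.4 -44.3] [46.1 53.5 61.3] 96.16186814530691
53 3544 [-110.5  -49.9    4.5] [18.5 47.8 83.8] 56.59717352899487
[251  71]
155 0
```

View pics/w5.png

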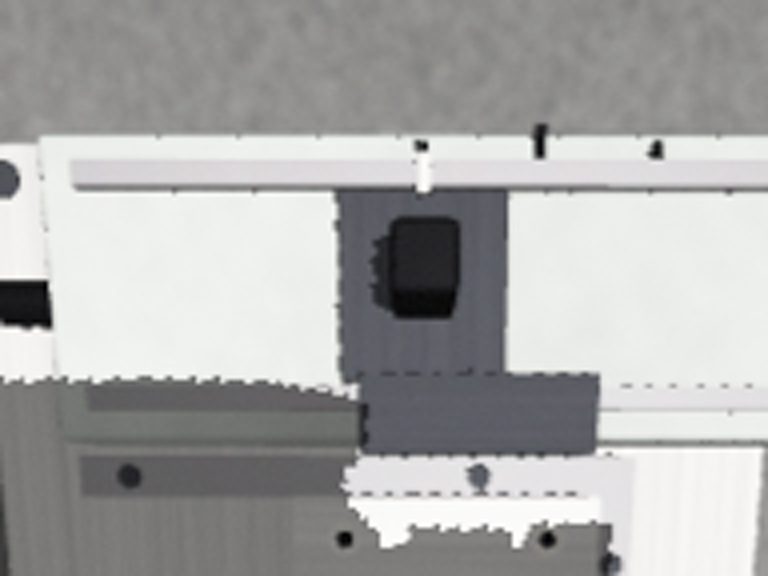

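The post top is at crop pixel (425,250). The pointer sits at the shut mark (422), with half at 540 and full at 657. I move above the grip, then down.

Call:
step_arm(
  plan=[
    [0,0,0,0.13,0.008,0,50],
    [0,0,0,0.27,0.008,0,50],
    [0,0,0,0.38,0.008,0,50],
    [0,0,0,0.405,0.008,0,50],
    [0,0,0,0.405,0.008,0.1,50],
    [0,0,0,0.405,0.008,0.2,50],
    [0,0,0,0.405,0.008,0.28,50],
    [0,0,0,0.405,0.008,0.28,50],
  ],
)

```text
t: 12.6
tcp_pos: [0.6006, 0.0046, 0.1093]
tcp_rot: [[0.289, 0.957, -0.006], [0.957, -0.289, -0.002], [-0.003, -0.005, -1.0]]
ft_force: [-1.0, -0.8, -0.0]
finger_gap: 0.0499
grip_force: 0.0
```

```bash
python3 s.py
```

```text
t 12.6 jig xy -54.0 50.5 z 109.3 yaw err -0.04 tilt [-0.0057 -0.0018 -1.    ] F jig -0.8 -1.0 -0.0 gap 0.0499 j [-40.  23.  44. 100. -17.  64.  -7.]
```

Call:
step_arm(
  plan=[
    [0,0,0,0,0,0.05,50],
    [0,0,0,0,0,0.1,50],
    [0,0,0,0,0,0.145,50],
    [0,0,0,0,0,0.145,50],
    [0,0,0,0,0,0.145,50],
  ],
)

```text
t: 13.1
tcp_pos: [0.6031, 0.0064, 0.0689]
tcp_rot: [[0.287, 0.958, -0.0], [0.958, -0.287, -0.0], [-0.0, -0.0, -1.0]]
ft_force: [0.7, -0.1, 0.8]
finger_gap: 0.0499
grip_force: 0.0
```

```bash
python3 s.py
```

```text
t 13.1 jig xy -52.1 52.9 z 68.9 yaw err 0.09 tilt [-4.e-04 -3.e-04 -1.e+00] F jig 0.7 0.1 0.8 gap 0.0499 j [-39.  26.  43. 102. -20.  60.  -5.]
```

Call:
step_arm(
  plan=[
    [0,0,0,0,0,0,20],
    [0,0,0,0,0,0,10],
    [0,0,0,0,0,0,10],
    [0,0,0,0,0,0,10],
    [0,0,0,0,0,0,10],
    [0,0,0,0,0,0,10],
  ],
  newtons=35,
)

```text
t: 13.7
tcp_pos: [0.6028, 0.0067, 0.0691]
tcp_rot: [[0.287, 0.958, -0.001], [0.958, -0.287, 0.0], [0.0, -0.001, -1.0]]
ft_force: [-3.0, 0.3, 2.5]
finger_gap: 0.0155
grip_force: 35.0
```

```bash
python3 s.py
```

```text
t 13.7 jig xy -52.4 53.1 z 69.1 yaw err 0.1 tilt [-7.e-04  3.e-04 -1.e+00] F jig -3.0 -0.6 2.5 gap 0.0155 j [-39.  26.  43. 102. -20.  60.  -5.]
```

Call:
step_arm(
  plan=[
    [0,0,0,0,0.017,0,10],
    [0,0,0,0,0.034,0,10],
    [0,0,0,0,0.051,0,10],
    [0,0,0,0,0.068,0,10],
    [0,0,0,0,0.083,0,10],
    [0,0,0,0,0.093,0,10],
    [0,0,0,0,0.093,0,10],
    [0,0,0,0,0.093,0,10],
  ],
)

```text
t: 14.5
tcp_pos: [0.6295, -0.0014, 0.069]
tcp_rot: [[0.287, 0.958, -0.001], [0.958, -0.287, 0.0], [0.0, -0.002, -1.0]]
ft_force: [-6.8, 0.9, 7.6]
finger_gap: 0.0154
grip_force: 35.0
```

```bash
python3 s.py
```

```text
t 14.5 jig xy -24.5 53.1 z 69.0 yaw err 0.1 tilt [-1.4e-03  5.0e-04 -1.0e+00] F jig -6.8 -1.1 7.6 gap 0.0154 j [-36.  29.  42.  98. -21.  61.  -4.]
```

Call:
step_arm(
  plan=[
    [0,0,0,0,0.004,0,10],
    [0,0,0,0,0.0075,0,10],
    [0,0,0,0,0.0075,0,10],
    [0,0,0,0,0.0075,0,10],
  ],
)

```text
t: 14.9
tcp_pos: [0.6315, -0.0019, 0.069]
tcp_rot: [[0.287, 0.958, -0.002], [0.958, -0.287, 0.001], [0.0, -0.002, -1.0]]
ft_force: [-6.7, 1.1, 7.2]
finger_gap: 0.0158
grip_force: 35.0
```

```bash
python3 s.py
python3 - <<'E'
from m import *
from bench import r
j=np.load("jig.npz");a=np.radians(float(j["yaw"]));X=np.array([np.cos(a),np.sin(a)]);Y=np.array([-np.sin(a),np.cos(a)])
c=r.capture("wrist");np.savez("w6.npz",**c)
w=j["corner"]-24*X+82*Y;p=proj(c,[w[0]/1e3,w[1]/1e3,.056])[0].astype(int);print(p)
x0=max(0,p[0]-64);y0=max(0,p[1]-48);print(x0,y0)
A=cv2.resize(c["color"][y0:y0+96,x0:x0+128],(768,576),interpolation=cv2.INTER_CUBIC)
cv2.imwrite("pics/w6.png",A)
s=r.capture("side");np.savez("s6.npz",**s);np.savez("sc6.npz",**r.capture("scene"))
E
```

```text
t 14.9 jig xy -22.4 53.2 z 69.0 yaw err 0.11 tilt [-1.6e-03  6.0e-04 -1.0e+00] F jig -6.7 -0.9 7.2 gap 0.0158 j [-36.  29.  42.  98. -21.  62.  -4.]
[254 187]
190 139
```

View pics/w6.png

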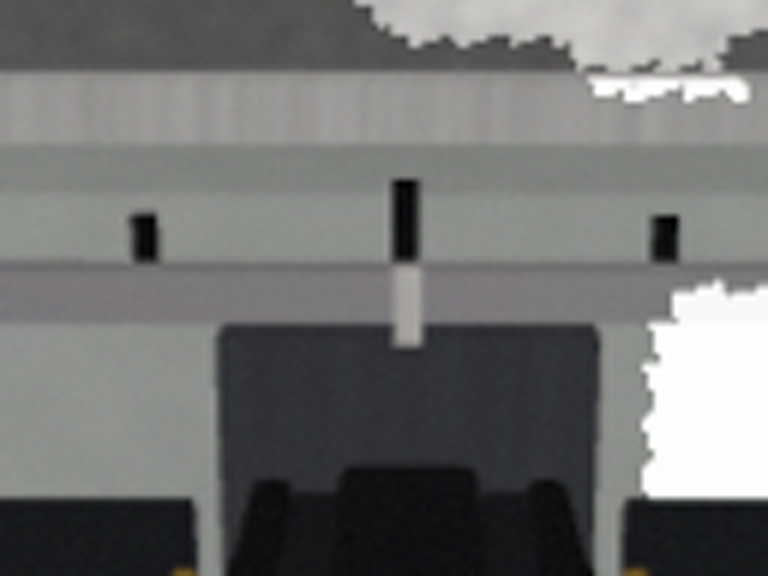

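The pointer (x≈408) meets the long middle mark (x≈405), an offset of about 0.3 mm. I check the sample once more before signing off.

Run:
```python
from m import *
j=np.load("jig.npz");a=np.radians(float(j["yaw"]));X=np.array([np.cos(a),np.sin(a)]);Y=np.array([-np.sin(a),np.cos(a)])
for n in("s6","sc6"):
    S,h,k=measure(load(n))[0]["sample"];d=np.array(S[0])-j["corner"];print(n,(d@X).round(1),(d@Y).round(1),S[1],S[2]-90-float(j["yaw"]),h,k)
a,b=load("side")["color"],load("s6")["color"];sc=load("sc6")["color"]
cv2.imwrite("pics/s6.png",np.hstack([cv2.resize(b[150:300,210:360],(400,400)),cv2.resize(sc[180:300,130:330],(400,400))]))
```

```text
s6 -47.4 -33.3 (67.8231201171875, 89.98065185546875) 0.4596278955663564 32.7 624
sc6 -45.9 -32.0 (64.57882690429688, 94.69358825683594) 0.18062856695307516 34.5 783
```

View pics/s6.png

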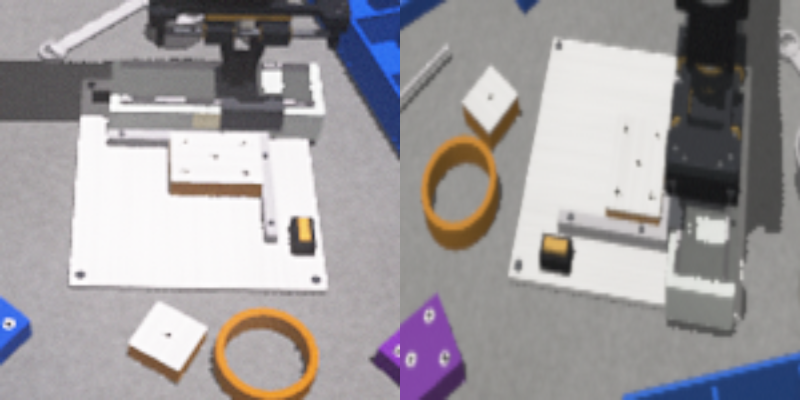

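The sample is seated in the corner (left panel, 215,160), and the gripper holds the shutter. The other things are in place, so I hand in.

```bash
python3 -c "
from bench import r
print(r.sign_off())"
```

```text
the job is handed in; nothing more can be done
None
```

The sample sits square and flush in the fence corner, the shutter is held about 0.3 mm from the middle mark against its spring, and the job is handed in (no verdict was returned).

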